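File the strip's edge with forward strokes

TASK

Take the flat file by its wooden grip and file the top edge of the strip in the sprung vise with three forward strokes, toe first and away from the robot, square across the edge: the first over the edge's left third, the next over its middle, the last over its right third. Press moderately (about 10 N), keep the file flat and let each stroke run from a good 30 mm before the edge to a good 30 mm past it, measured at the grip's middle; lift the file off the strip for every return, never dragging it back over the edge. Then lay the file back along the middle of the grey-topped plate, let go, and leave the other things where they are.

Things in the scene. Friction and masses are not known exactly. Their poses are not given: they have to be found in the camera images.
- vise: Sprung filing vise, fixed: grey foot 100 x 144 mm, aluminium carriage, dark steel jaws on two springs holding a brown strip on its long edge. Origin: centre of the foot's underside. x = stroke direction, across the strip, away from the robot; y along the strip, to the robot's left; z up. The strip's top edge spans x -5.5 to 5.5, y -60 to 60 mm; its thirds are centred at y = 40, 0, -40 mm.
- vise_top (a point): Centre of the jaws' top, unpressed, 78 mm above the table; fixed, axes as vise. The strip stands out of the jaws by 8 to 20 mm, differing from run to run (edge 86 to 98 mm above the table), which is not tracked: feel for it. Strip and jaws yield straight down on springs, without tilting, 2.5 N per mm, up to 14 mm, then a hard stop.
- carriage (a joint): Travel of the vise's carriage along the vise's x axis, m; 0 at rest, sprung both ways (1.5 N per mm, stops at 8 mm). A file rubbing forward under pressure carries it to plus, a file dragged back carries it to minus.
- file_grip (a point): Surface file, 200 x 30 x 53 mm, about 0.35 kg: flat dark steel blade (toe narrowed) under an 18 mm wide aluminium holder with a wooden grip. The point is the grip's middle, half-way along the file, 36 mm above the blade's flat underside. x to the toe, y across, z up. Grip: bar 84 mm long, 24 mm wide, 13 to 53 mm above the underside. Starts on the grey plate, toe away from the robot.
- file_toe (a point): Tip of the file's blade at the toe, 100 mm ahead of the grip's middle, 3 mm above the underside.
- rest_plate: Carrier plate, brown with a grey top, 80 (x) x 260 (y) x 10 mm, fixed on the table; here the file is kept. Origin: centre of its underside; its y axis is its length and points roughly away from the robot. The top is 10 mm above the table.
- file: The same file; origin at the centre of the blade's flat underside, axes as file_grip.
- brush: Bystander: chip brush with wooden handle, 33 x 156 x 10 mm, loose. Origin: centre of its underside.
- nut_dish: Bystander: shallow clear dish, 70 mm across, 14 mm high, loose. Origin: centre of its underside.
- caliper: Bystander: steel caliper, 65 x 215 x 9 mm, loose. Origin: centre of its underside.
- tape_roll: Bystander: roll of marking tape, 61 mm across, 18 mm high, lying flat, loose. Origin: centre of its underside.

How it is judged:
By the outcome, as a careful person would: the job done as asked, in the order asked, and still so for the second after the job is handed in, with the robot touching nothing.
It also fails if it takes over 72 s, if anything falls off the work surface, if the arm or the gripper's body presses on something with over 40 N, if the wrist force passes 120 N, or if a joint passes its speed limit or range.

ROBOT

A 7-joint arm with a two-finger parallel gripper is mounted at the origin on a cart in front of the work surface, level with it; the furniture and walls round the work are solid. World frame = base frame: x ahead of the robot, y to its left, z up, the work surface at z = 0. Lengths are in m, angles in rad, forces in N, time in s.
With the tool pointing down it reaches from about 0.4 to 0.925 m from the base axis. Payload 5.6 kg.
Tool frame: the origin (TCP) lies on the centre line of the jaws, within the pads' length; the fingertips stand bot.tip_extent ahead of it and the grasp point (between the pads) lies 6 mm ahead of it (bot.tip_extent is the distance from the TCP to the fingertips, in m); z points along the fingers, x is the direction in which the jaws open and shut, and the axes are right-handed (so a half turn about z gives the same grasp; the last joint's range is limited). The gripper opens to 85 mm and grips with 20 to 120 N. Pads are 22 mm wide; open, the fingers measure 114 mm over their backs; the gripper's body (76 mm by 85 mm) begins 54 mm behind the grasp point. The pads swing forward as they close: fully open they stand 13 mm farther back than shut.
Start: joints at [1.164, 0.468, -0.012, 1.603, 0.006, 1.071, -0.056], TCP at [0.231, -0.607, 0.256] pointing down, gripper open.
Joint ranges: [-2.53, 2.53], [-0.31, 2.02], [-1.57, 1.55], [0.28, 2.44], [-1.29, 4.43], [0.15, 1.84], [-2.92, 2.92]. Speed limits (rad/s): [2.57, 2.57, 3.14, 3.14, 3.14, 3.14, 3.14].

INTERFACE

Orientations are given as a unit quaternion [x, y, z, w].
In Python, from rig import get_state, vision, bot gives the robot as it stands. The module is installed in compiled form; this text tells all that it offers.
- The arm moves only by the tool play_rows, never from a script. Its argument "motion" is a list of rows, each a list of 7 numbers: the opening in per cent of the stroke, from 0 (shut) to 100 (fully open), then the shift along the tool's x, y, z in m, then the turn, a rotation vector about the tool's x, y, z in degrees. In form: [[fingers, tx, ty, tz, ax, ay, az], ...]. A call has 1 to 12 rows; each row is the pose to reach, as a shift and turn from the pose commanded when the call began, along the tool's axes at that moment; what a row does not reach only later rows make up. A row lasts 1/10 s, in which the tool goes at most 50 mm and 8.59 degrees, less where a joint would pass 70% of its speed; a pose out of reach is approached as far as the arm can. A call with a gripper value outside its range is refused whole. The fingers move at their own pace and stop on an object; "newtons" is the grip in N (left out, the last holds). Time passes only in rows, so rows that repeat a pose let the fingers close. It gives the time, the measured TCP pose, the force and the opening at its end, in the units of the state.
- get_state(): the state, without advancing time (a new reading comes with each control period).
- vision.capture(name): name is "scene" or "top"; returns the picture (400x640x3 uint8, red, green, blue); there is no depth.
- vision.get_calibration(name): a dict with "fx", "fy", "cx", "cy" (pixels), "D" ([k1, k2, p1, p2, k3] as OpenCV has them; the pictures are not rectified), "R" (3x3) and "t" (3): a world point X has camera coordinates R X + t. Camera axes: x right, y down, z forward; pixel columns grow to the right and rows downward; lengths in m; the calibration is good to about 2 mm. A picture is of the moment at which its call begins. get_calibration takes no time and is no camera call.
- bot.job_done(): hands the job in, once; it reports no verdict.
The state is a dict: "time": time; "joint_pos": joint angles; "dq": joint speeds; "effort": joint torques, N m; "ee_pos": TCP position; "tcp_rot": TCP orientation; "force": force on the tool from outside, world axes, zero at the start; "torque": the same for the moment, N m; "gripper_width": finger opening in m.
Only numpy, scipy, OpenCV 4.12 (cv2) and the standard library are available. Lean on these libraries where they do the work, as an engineer would, in place of code of your own. Each camera call takes 0.05 s, during which the arm holds its last target.

## Working session

There is one attempt and no reset: what is moved stays moved. The work goes in short steps, Python scripts to look and compute and a tool call to move; the robot and the scene stay as the last step left them, time stands still between calls to the robot, and variables do not carry over. Pictures are saved under pics/ and viewed, and the job is handed in when it is done.

Besides the shell and the picture viewer there is one more tool, called after ">>>" by a JSON object that holds its "fn" and its "kwargs", one argument or row to a line. play_rows: Moves the arm, as the interface text tells. Its arguments: {"type":"object","properties":{"motion":{"type":"array","items":{"type":"array","items":{"type":"number"}}},"newtons":{"type":"number"}},"required":["motion"]}

```bash
mkdir -p pics
python3 - <<'E'
from rig import get_state, vision, bot
import cv2
s=get_state(); print(s, bot.tip_extent)
for n in("scene","top"):
    im=vision.capture(n); cv2.imwrite(f"pics/{n}0.png",im[:,:,::-1]); print(vision.get_calibration(n))
E
```

```text
{'time': 0.0, 'joint_pos': array([ 1.1639928 ,  0.46837706, -0.01160222,  1.60364481,  0.00599653,
        1.07138976, -0.05630841]), 'dq': array([ 0.00154997, -0.0021428 , -0.0020447 ,  0.00017576, -0.00065047,
       -0.00033839, -0.00052776]), 'effort': array([-7.22823788e-04, -5.32382369e+01,  2.12023733e-02, -2.51298040e+01,
        1.13546892e-02,  7.88791396e-03,  3.76721033e-06]), 'ee_pos': array([ 0.23104385, -0.60699371,  0.25532959]), 'tcp_rot': array([ 8.23334900e-01, -5.67555149e-01, -7.67466291e-04, -4.55070462e-04]), 'force': array([ 0.32856566, -0.36794993, -0.22889033]), 'torque': array([-0.02348988,  0.00600272,  0.01846411]), 'gripper_width': 0.08542319965570744} 0.025
{'fx': 509.2093027478375, 'fy': 509.2093027478375, 'cx': 319.8871101152004, 'cy': 203.6103292018709, 'D': array([-0.05815434,  0.        ,  0.        ,  0.        ,  0.        ]), 'R': array([[-0.82726855, -0.56136291,  0.0223256 ],
       [-0.35252203,  0.48774174, -0.79864649],
       [ 0.43744139, -0.66856539, -0.60138619]]), 't': array([0.49199924, 0.12689733, 1.05680679])}
{'fx': 491.3260218686463, 'fy': 491.3260218686463, 'cx': 318.9983842843035, 'cy': 199.95604181015713, 'D': array([-0.13821997,  0.        ,  0.        ,  0.        ,  0.        ]), 'R': array([[ 0.00716773, -0.99982285, -0.01740382],
       [-0.98272775, -0.00382459, -0.18501769],
       [ 0.18491836,  0.01842937, -0.98258107]]), 't': array([0.18449761, 0.50747023, 1.11636993])}
```

View pics/scene0.png

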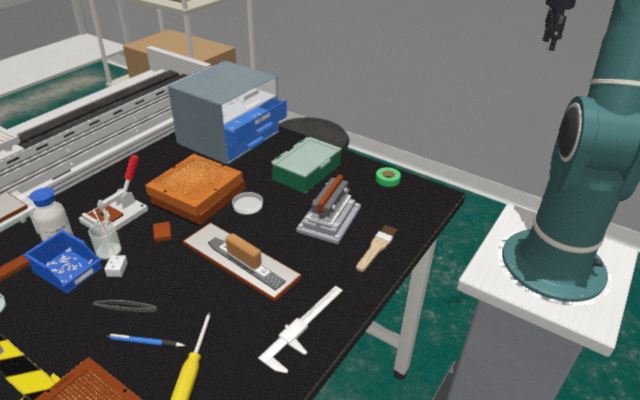

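View pics/top0.png

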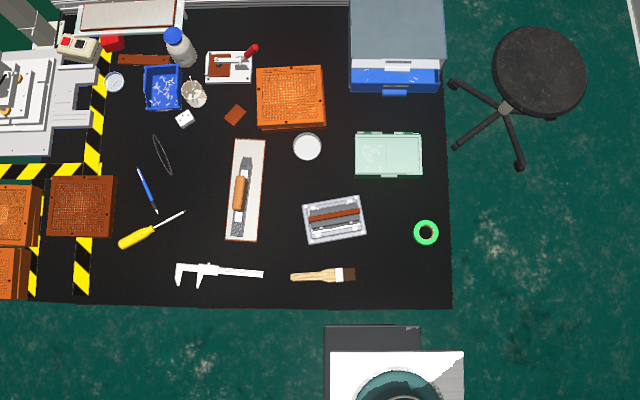

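Run:
```python
import cv2
im=cv2.imread("pics/top0.png")
cv2.imwrite("pics/ct1.png",cv2.resize(im[130:250,210:290],None,fx=5,fy=5,interpolation=cv2.INTER_CUBIC))
cv2.imwrite("pics/ct2.png",cv2.resize(im[185:255,290:380],None,fx=8,fy=8,interpolation=cv2.INTER_CUBIC))
im=cv2.imread("pics/scene0.png")
cv2.imwrite("pics/cs1.png",cv2.resize(im[215:305,175:305],None,fx=6,fy=6,interpolation=cv2.INTER_CUBIC))
cv2.imwrite("pics/cs2.png",cv2.resize(im[165:250,285:375],None,fx=7,fy=7,interpolation=cv2.INTER_CUBIC))
```

```text
(no output)
```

View pics/ct1.png

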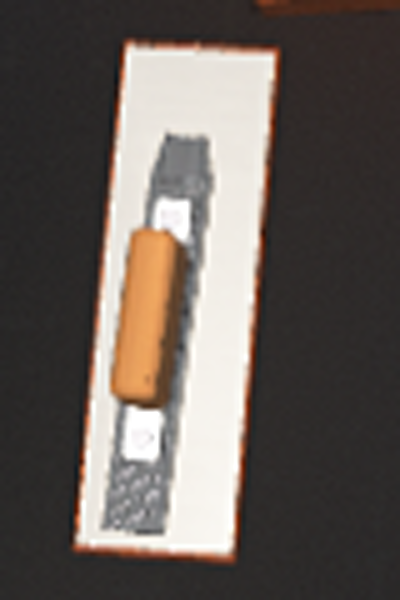

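View pics/ct2.png

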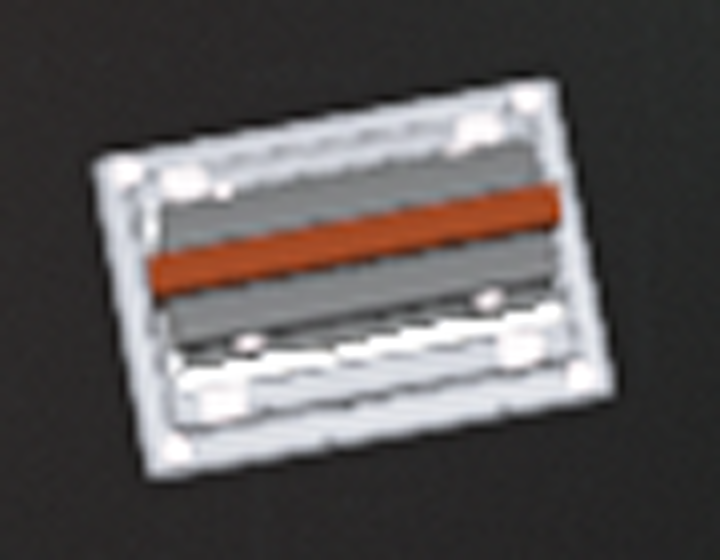

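View pics/cs1.png

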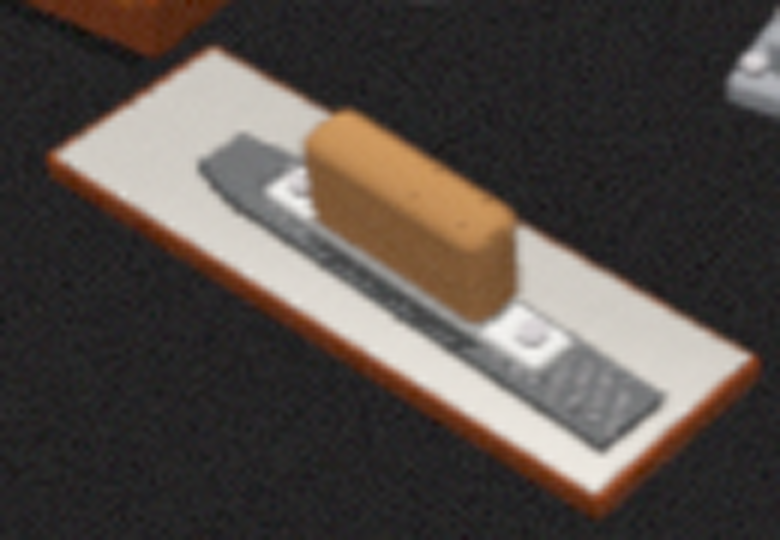

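View pics/cs2.png

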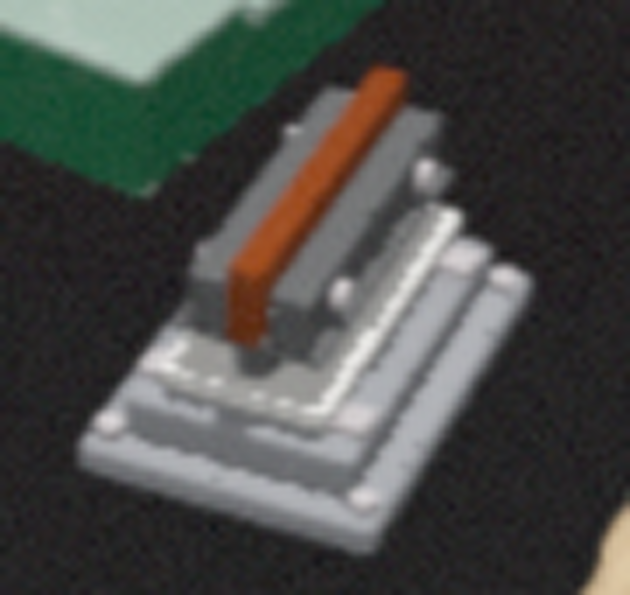

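```bash
cat > h.py <<'E'
import numpy as np, cv2
from rig import vision
from scipy.optimize import least_squares
cal={n:vision.get_calibration(n) for n in("scene","top")}
def proj(n,X):
    c=cal[n]; K=np.array([[c['fx'],0,c['cx']],[0,c['fy'],c['cy']],[0,0,1]])
    r,_=cv2.Rodrigues(c['R']); p,_=cv2.projectPoints(np.atleast_2d(X).astype(float),r,c['t'],K,c['D']); return p[:,0]
def cr(p,o,s): return np.array(o)+(np.array(p)+.5)/s-.5
def fit(model,p0,nz=0):
    # model: list (cam, pixel, (lx,ly,lz), usez)
    def res(p):
        c,s=np.cos(p[2]),np.sin(p[2]); out=[]
        for cam,px,l,uz in model:
            X=[p[0]+c*l[0]-s*l[1],p[1]+s*l[0]+c*l[1],l[2]+(p[3] if uz else 0)]
            out.append(proj(cam,X)[0]-px)
        return np.concatenate(out)
    r=least_squares(res,p0); return r.x, r.fun.reshape(-1,2).round(1)
E
cat > m.py <<'E'
from h import *
T1=lambda u,v:('top',cr((u,v),(210,130),5)); T2=lambda u,v:('top',cr((u,v),(290,185),8))
S1=lambda u,v:('scene',cr((u,v),(175,215),6)); S2=lambda u,v:('scene',cr((u,v),(285,165),7))
def M(a,l,z=False): return (*a,l,z)
# plate frame here: X along length (away), Y left
P=[M(T1(125,43),(.13,.04,.01)),M(T1(279,48),(.13,-.04,.01)),M(T1(235,560),(-.13,-.04,.01)),M(T1(74,549),(-.13,.04,.01)),
 M(S1(48,155),(.13,.04,.01)),M(S1(212,46),(.13,-.04,.01)),M(S1(760,360),(-.13,-.04,.01)),M(S1(597,490),(-.13,.04,.01))]
for nm,sel in(("both",P),("top",P[:4]),("scene",P[4:])):
    x,r=fit(sel,[.6,.1,0]); print("plate",nm,x,np.degrees(x[2]),r.tolist())
F=[M(T1(102,530),(-.1,.015,.016)),M(T1(163,534),(-.1,-.015,.016)),M(T1(188,136),(.1,0,.016)),
 M(T1(151,231),(.042,0,.063)),M(T1(135,402),(-.042,0,.063)),
 M(S1(663,397),(-.1,-.015,.016)),M(S1(602,446),(-.1,.015,.013)),M(S1(220,149),(.1,0,.016))]
for nm,sel in(("both",F),("top",F[:5]),("scene",F[5:])):
    x,r=fit(sel,[.6,.1,0]); print("file",nm,x,np.degrees(x[2]),r.tolist())
V=[M(T2(151,275),(0,.06,0),1),M(T2(557,204),(0,-.06,0),1),M(S2(248,270),(0,.06,0),1),M(S2(392,71),(0,-.06,0),1)]
x,r=fit(V,[.5,-.1,0,.09]); print("strip",x,np.degrees(x[2]),r.tolist())
V2=[M(T2(93,160),(.05,.072,0),1),M(T2(553,80),(.05,-.072,0),1),M(T2(615,393),(-.05,-.072,0),1),M(T2(150,480),(-.05,.072,0),1),
 M(S2(78,445),(.05,.072,0),1),M(S2(370,535),(-.05,.072,0),1),M(S2(533,280),(-.05,-.072,0),1)]
for nm,sel in(("both",V2),("top",V2[:4])):
    x,r=fit(sel,[.5,-.1,0,.01]); print("foot",x,np.degrees(x[2]),r.tolist())
E
python3 m.py
```

```text
plate both [ 0.54222401  0.37084155 -0.05454523] -3.1252114669587994 [[-0.1, -0.7], [0.3, -0.2], [0.3, 0.0], [0.1, 0.2], [-0.3, 0.0], [0.2, -0.3], [-0.0, -0.5], [0.3, 1.5]]
plate top [ 0.54182545  0.37119342 -0.05534462] -3.1710131700232065 [[-0.2, -0.6], [0.2, -0.0], [0.1, 0.2], [-0.1, 0.3]]
plate scene [ 0.54276119  0.37032957 -0.05403308] -3.095867477654841 [[-0.4, -0.2], [0.2, -0.5], [-0.1, -0.8], [0.3, 1.2]]
file both [ 0.52212517  0.37877176 -0.0968229 ] -5.547543794485439 [[0.0, -0.1], [-0.1, 0.4], [-0.4, -0.0], [0.6, -1.0], [-0.9, -0.5], [0.8, -0.6], [0.2, 0.9], [0.2, -0.3]]
file top [ 0.5215091   0.37839227 -0.09562233] -5.478755835576933 [[0.2, 0.1], [0.1, 0.6], [-0.3, 0.2], [0.7, -0.7], [-0.8, -0.3]]
file scene [ 0.52286892  0.37907593 -0.09696443] -5.555652694466688 [[0.4, -0.6], [-0.2, 0.9], [-0.2, -0.4]]
strip [0.46545192 0.15235201 0.18752352 0.08792024] 10.744306401126279 [[-0.4, 0.3], [0.6, -0.3], [-0.3, 0.3], [0.2, -0.2]]
foot [0.46631147 0.15195818 0.18276047 0.01083887] 10.471403366240665 [[-0.1, -0.2], [0.2, -0.4], [0.2, 0.3], [-0.3, -0.0], [-0.3, 0.2], [0.3, 0.2], [0.2, -0.2]]
foot [0.46746673 0.15186066 0.1851359  0.00164222] 10.607505545699814 [[0.1, 0.1], [-0.1, -0.2], [-0.0, 0.2], [-0.0, -0.1]]
```

```bash
cat >> h.py <<'E'
from scipy.spatial.transform import Rotation as Rn
def goalR(psi): # tool x = file y, tool y = file x, z down
    c,s=np.cos(psi),np.sin(psi); return np.array([[-s,c,0],[c,s,0],[0,0,-1.]])
def delta(p0,R0,p,psi):
    R0=np.asarray(R0); t=R0.T@(np.array(p)-p0); w=Rn.from_matrix(R0.T@goalR(psi)).as_rotvec(degrees=True); return t.round(4),w.round(2)
E
python3 - <<'E'
from h import *
from rig import get_state
x,r=fit([('top',np.array((355,176.)),(0,0,0),1),('scene',np.array((304,185.)),(0,0,0),1)],[.6,.1,0,.05]); print("box",x,r)
x,r=fit([('top',np.array((422,176.)),(0,0,0),1),('scene',np.array((341,150.)),(0,0,0),1)],[.6,.1,0,.05]); print("box",x,r)
s=get_state(); R0=Rn.from_quat(s['tcp_rot']).as_matrix(); print(R0)
psi=np.radians(-5.5)
for p in [(.45,-.2,.255),(.522,.379,.18)]: print(delta(s['ee_pos'],R0,p,psi))
E
```

```text
box [0.57214464 0.10059637 0.000575   0.02358837] [[-0.2 -0.4]
 [ 0.4  0.1]]
box [ 0.56826952 -0.05972544  0.          0.04503767] [[-0.3 -0.6]
 [ 0.7  0.1]]
[[ 3.55744726e-01 -9.34582889e-01 -7.16625299e-04]
 [-9.34581695e-01 -3.55745422e-01  1.50002965e-03]
 [-1.65683821e-03  1.36117250e-04 -9.99998618e-01]]
(array([-0.3025, -0.3494,  0.0009]), array([-1.2000e-01,  4.0000e-02, -1.5366e+02]))
(array([-0.8179, -0.6227,  0.0767]), array([-1.2000e-01,  4.0000e-02, -1.5366e+02]))
```

>>> {"fn": "play_rows", "kwargs": {
  "motion": [
    [100,-0.03,-0.035,0,0,0,-5],
    [100,-0.06,-0.07,0,0,0,-13],
    [100,-0.09,-0.105,0,0,0,-21],
    [100,-0.12,-0.14,0,0,0,-29],
    [100,-0.15,-0.175,0,0,0,-37],
    [100,-0.18,-0.21,0,0,0,-45],
    [100,-0.21,-0.245,0,0,0,-53],
    [100,-0.24,-0.28,0,0,0,-61],
    [100,-0.27,-0.315,0,0,0,-69],
    [100,-0.3,-0.345,0,0,0,-77],
    [100,-0.335,-0.365,0,0,0,-84],
    [100,-0.37,-0.385,0,0,0,-92]
  ],
  "newtons": 50
}}

```text
time: 1.3
ee_pos: [0.4595, -0.1229, 0.2561]
tcp_rot: [0.98, 0.201, -0.0, -0.0]
force: [1.4, 0.0, 0.6]
gripper_width: 0.0857
```

```bash
cat > d.py <<'E'
import sys
from h import *
from rig import get_state
# usage: d.py psi_deg x y z ...
s=get_state(); R0=Rn.from_quat(s['tcp_rot']).as_matrix(); psi=np.radians(float(sys.argv[1]))
print(s['time'],s['ee_pos'].round(4),s['force'].round(2),s['gripper_width'].round(4),"yaw",np.degrees(np.arctan2(R0[1,1],R0[0,1])).round(2),"z",R0[:,2].round(4))
a=list(map(float,sys.argv[2:]))
for i in range(0,len(a),3): print(a[i:i+3],*delta(s['ee_pos'],R0,a[i:i+3],psi))
E
python3 d.py -5.5 .522 .379 .18
```

```text
Traceback (most recent call last):
  File "d.py", line 6, in <module>
    print(s['time'],s['ee_pos'].round(4),s['force'].round(2),s['gripper_width'].round(4),"yaw",np.degrees(np.arctan2(R0[1,1],R0[0,1])).round(2),"z",R0[:,2].round(4))
                                                             ^^^^^^^^^^^^^^^^^^^^^^^^
AttributeError: 'float' object has no attribute 'round'
```

```bash
sed -i "s/s\['gripper_width'\].round(4)/round(s['gripper_width'],4)/" d.py
python3 d.py -5.5 .50 .15 .24 .522 .379 .18 .522 .379 .11
```

```text
1.3 [ 0.4595 -0.1229  0.2561] [1.43 0.04 0.58] 0.0857 yaw -66.84 z [-4.e-04  2.e-04 -1.e+00]
[0.5, 0.15, 0.24] [ 0.1446 -0.235   0.0161] [-2.000e-02  0.000e+00 -6.134e+01]
[0.522, 0.379, 0.18] [ 0.2549 -0.4369  0.0761] [-2.000e-02  0.000e+00 -6.134e+01]
[0.522, 0.379, 0.11] [ 0.2549 -0.4368  0.1461] [-2.000e-02  0.000e+00 -6.134e+01]
```

>>> {"fn": "play_rows", "kwargs": {
  "motion": [
    [100,0.022,-0.036,0.006,0,0,-6],
    [100,0.044,-0.073,0.012,0,0,-12],
    [100,0.066,-0.11,0.018,0,0,-18],
    [100,0.088,-0.147,0.025,0,0,-24],
    [100,0.11,-0.185,0.032,0,0,-30],
    [100,0.132,-0.222,0.039,0,0,-36],
    [100,0.154,-0.26,0.046,0,0,-42],
    [100,0.178,-0.3,0.052,0,0,-48],
    [100,0.2,-0.34,0.06,0,0,-54],
    [100,0.225,-0.38,0.068,0,0,-59],
    [100,0.245,-0.415,0.075,0,0,-61.3],
    [100,0.255,-0.437,0.08,0,0,-61.3]
  ]
}}

```text
time: 2.5
ee_pos: [0.5239, 0.3803, 0.175]
tcp_rot: [0.741, 0.671, -0.0, -0.001]
force: [-0.1, 0.3, -0.0]
gripper_width: 0.0855
```

```bash
python3 d.py -5.5 .522 .379 .11 .522 .379 .052
python3 - <<'E'
from rig import vision
import cv2
for n in("scene","top"): cv2.imwrite(f"pics/{n}1.png",vision.capture(n)[:,:,::-1])
im=cv2.imread("pics/scene1.png"); cv2.imwrite("pics/cs1b.png",cv2.resize(im[130:305,155:305],None,fx=4,fy=4,interpolation=cv2.INTER_CUBIC)[:600])
E
```

```text
2.5 [0.5239 0.3803 0.175 ] [-0.1   0.26 -0.01] 0.0855 yaw -5.67 z [-0.0018  0.0013 -1.    ]
[0.522, 0.379, 0.11] [-0.0016 -0.0016  0.065 ] [-0.11 -0.06 -0.17]
[0.522, 0.379, 0.052] [-0.0016 -0.0015  0.123 ] [-0.11 -0.06 -0.17]
```

View pics/cs1b.png

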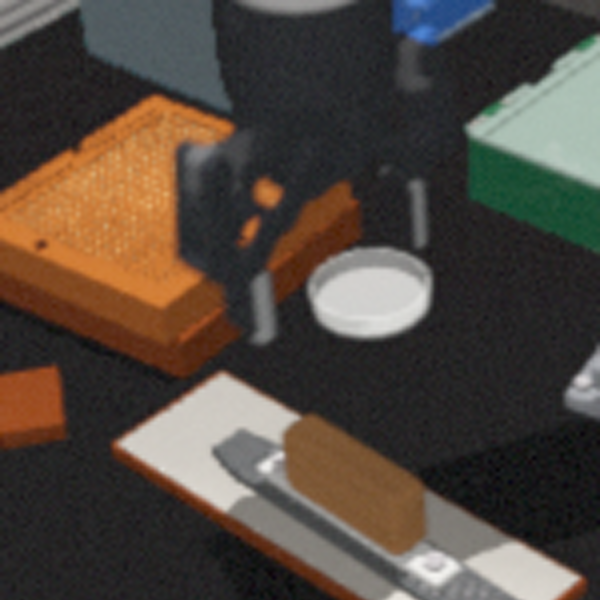

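>>> {"fn": "play_rows", "kwargs": {
  "motion": [
    [100,-0.0016,-0.0016,0.02,0,0,0],
    [100,-0.0016,-0.0016,0.045,0,0,0],
    [100,-0.0016,-0.0016,0.07,0,0,0],
    [100,-0.0016,-0.0016,0.095,0,0,0],
    [100,-0.0016,-0.0016,0.115,0,0,0],
    [100,-0.0016,-0.0016,0.123,0,0,0],
    [100,-0.0016,-0.0016,0.123,0,0,0]
  ]
}}

```text
time: 3.3
ee_pos: [0.5227, 0.3748, 0.0522]
tcp_rot: [0.742, 0.67, -0.001, -0.0]
force: [-0.8, -0.3, 1.4]
gripper_width: 0.0853
```

```bash
python3 d.py -5.5 .522 .379 .052
python3 - <<'E'
from rig import vision
import cv2
for n in("scene","top"): cv2.imwrite(f"pics/{n}2.png",vision.capture(n)[:,:,::-1])
im=cv2.imread("pics/scene2.png"); cv2.imwrite("pics/cs2b.png",cv2.resize(im[190:310,175:305],None,fx=5,fy=5,interpolation=cv2.INTER_CUBIC))
im=cv2.imread("pics/top2.png"); cv2.imwrite("pics/ct2b.png",cv2.resize(im[130:250,190:310],None,fx=5,fy=5,interpolation=cv2.INTER_CUBIC))
E
```

```text
3.3 [0.5227 0.3748 0.0522] [-0.81 -0.25  1.36] 0.0853 yaw -5.88 z [-0.0016 -0.0013 -1.    ]
[0.522, 0.379, 0.052] [ 0.0041 -0.0011  0.0002] [-0.09  0.08 -0.38]
```

View pics/cs2b.png

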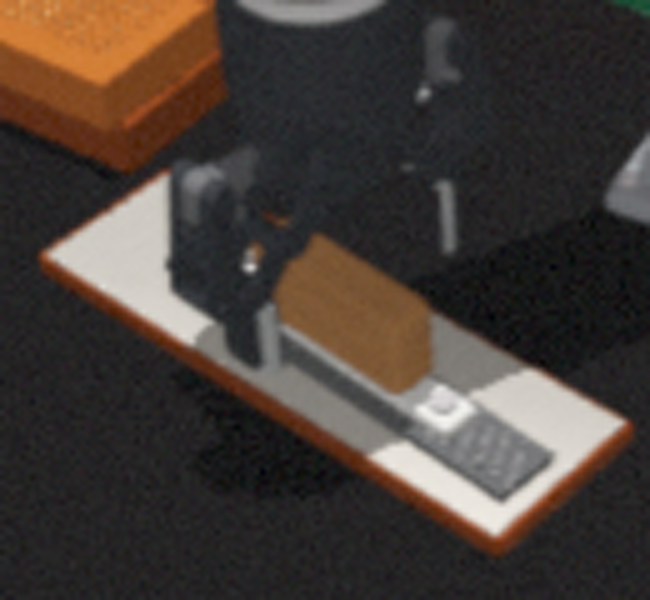

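View pics/ct2b.png

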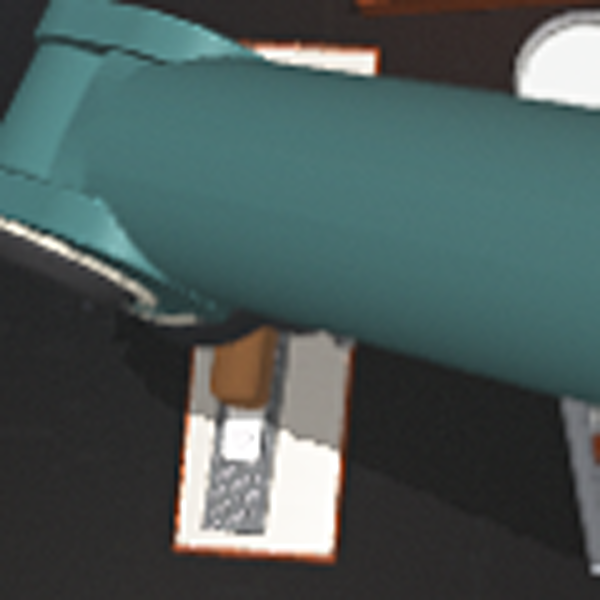

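```bash
python3 d.py -5.5 .522 .379 .052
```

```text
3.4 [0.5235 0.376  0.0541] [-0.25  0.74  0.58] 0.0851 yaw -5.86 z [ 9.e-04  9.e-04 -1.e+00]
[0.522, 0.379, 0.052] [ 0.0028 -0.0018  0.0021] [ 0.05 -0.06 -0.36]
```

>>> {"fn": "play_rows", "kwargs": {
  "motion": [
    [100,0.003,-0.001,0.001,0,0,-0.3],
    [100,0.003,-0.001,0.001,0,0,-0.3],
    [50,0.003,-0.001,0.001,0,0,-0.3],
    [0,0.003,-0.001,0.001,0,0,-0.3],
    [0,0.003,-0.001,0.001,0,0,-0.3],
    [0,0.003,-0.001,0.001,0,0,-0.3],
    [0,0.003,-0.001,0.001,0,0,-0.3],
    [0,0.003,-0.001,0.001,0,0,-0.3],
    [0,0.003,-0.001,0.001,0,0,-0.3],
    [0,0.003,-0.001,0.001,0,0,-0.3]
  ],
  "newtons": 60
}}

```text
time: 4.4
ee_pos: [0.5225, 0.3785, 0.0524]
tcp_rot: [0.741, 0.672, -0.0, 0.0]
force: [0.3, -1.9, 3.2]
gripper_width: 0.0236
```

```bash
python3 d.py -5.5 .522 .379 .052
```

```text
4.4 [0.5225 0.3785 0.0524] [ 0.3  -1.92  3.17] 0.0236 yaw -5.57 z [ 1.e-04 -3.e-04 -1.e+00]
[0.522, 0.379, 0.052] [ 0.0005 -0.0005  0.0004] [ 0.01  0.02 -0.07]
```

>>> {"fn": "play_rows", "kwargs": {
  "motion": [
    [0,0,0,0,0,0,0],
    [0,0,0,-0.005,0,0,0],
    [0,0,0,-0.02,0,0,0],
    [0,0,0,-0.045,0,0,0],
    [0,0,0,-0.075,0,0,0],
    [0,0,0,-0.105,0,0,0],
    [0,0,0,-0.125,0,0,0],
    [0,0,0,-0.13,0,0,0],
    [0,0,0,-0.13,0,0,0],
    [0,0,0,-0.13,0,0,0]
  ],
  "newtons": 110
}}

```text
time: 5.4
ee_pos: [0.5218, 0.3779, 0.181]
tcp_rot: [0.741, 0.672, -0.001, 0.0]
force: [-0.6, 0.0, -4.2]
gripper_width: 0.0225
```

```bash
python3 - <<'E'
from rig import vision
import cv2
for n in("scene","top"): cv2.imwrite(f"pics/{n}3.png",vision.capture(n)[:,:,::-1])
im=cv2.imread("pics/scene3.png"); cv2.imwrite("pics/cs3.png",cv2.resize(im[130:270,160:320],None,fx=4,fy=4,interpolation=cv2.INTER_CUBIC))
E
python3 d.py 10.6 .4134 .1828 .17
```

```text
5.5 [0.5218 0.378  0.1806] [-0.74 -0.08 -4.56] 0.023 yaw -5.55 z [-0.0022 -0.0016 -1.    ]
[0.4134, 0.1828, 0.17] [-0.2047 -0.089   0.0112] [ -0.13   0.09 -16.15]
```

View pics/cs3.png

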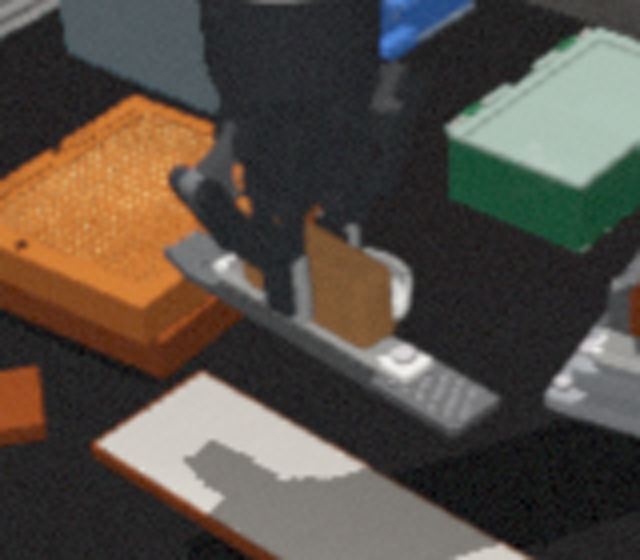

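>>> {"fn": "play_rows", "kwargs": {
  "motion": [
    [0,-0.012,-0.005,0,0,0,-1],
    [0,-0.035,-0.015,0.001,0,0,-3],
    [0,-0.065,-0.028,0.003,0,0,-5.5],
    [0,-0.095,-0.041,0.005,0,0,-8],
    [0,-0.125,-0.054,0.007,0,0,-10.5],
    [0,-0.155,-0.067,0.009,0,0,-13],
    [0,-0.18,-0.078,0.01,0,0,-15],
    [0,-0.197,-0.086,0.011,0,0,-16.15],
    [0,-0.2047,-0.089,0.011,0,0,-16.15],
    [0,-0.2047,-0.089,0.011,0,0,-16.15],
    [0,-0.2047,-0.089,0.011,0,0,-16.15]
  ]
}}

```text
time: 6.6
ee_pos: [0.4147, 0.1845, 0.1715]
tcp_rot: [0.639, 0.769, 0.001, -0.0]
force: [-0.6, 0.5, -3.5]
gripper_width: 0.0228
```

```bash
python3 - <<'E'
from rig import vision
import cv2
for n in("scene","top"): cv2.imwrite(f"pics/{n}4.png",vision.capture(n)[:,:,::-1])
im=cv2.imread("pics/scene4.png"); cv2.imwrite("pics/cs4.png",cv2.resize(im[120:260,250:410],None,fx=4,fy=4,interpolation=cv2.INTER_CUBIC))
im=cv2.imread("pics/top4.png"); cv2.imwrite("pics/ct4.png",cv2.resize(im[140:290,240:400],None,fx=4,fy=4,interpolation=cv2.INTER_CUBIC))
E
python3 d.py 10.6 .4134 .1828 .135
```

```text
6.7 [0.4145 0.1848 0.1715] [-0.09  0.44 -2.69] 0.0224 yaw 10.64 z [ 6.0e-04  1.4e-03 -1.0e+00]
[0.4134, 0.1828, 0.135] [-0.0018 -0.0015  0.0365] [ 0.05 -0.07  0.04]
```

View pics/cs4.png

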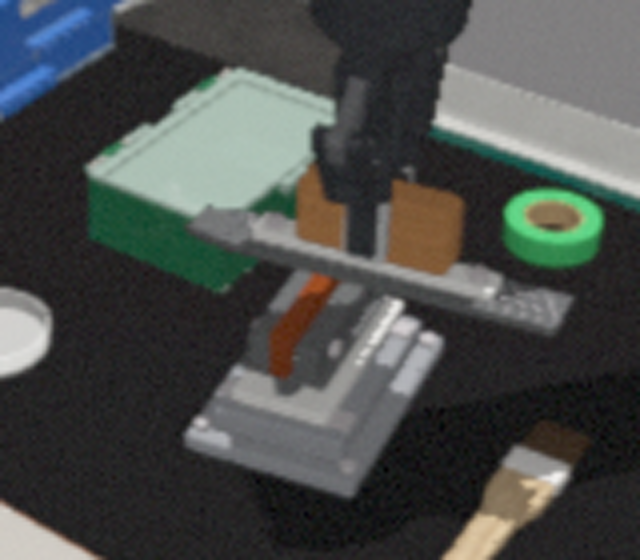

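View pics/ct4.png

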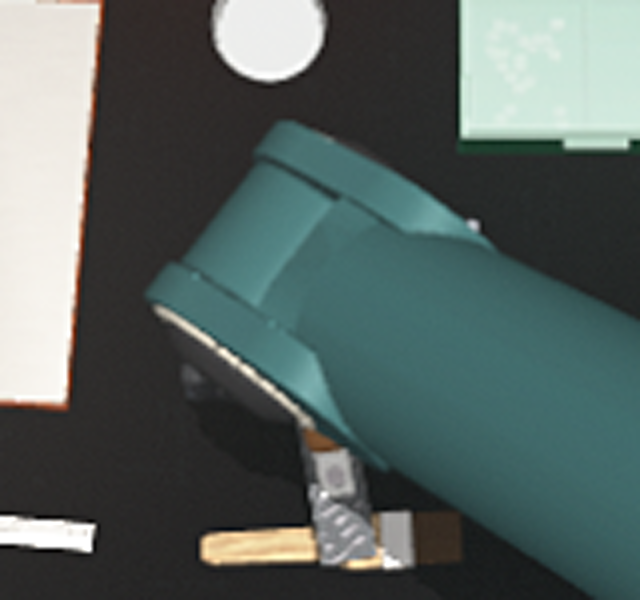

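>>> {"fn": "play_rows", "kwargs": {
  "motion": [
    [0,-0.001,-0.001,0.008,0,0,0],
    [0,-0.0018,-0.0015,0.02,0,0,0],
    [0,-0.0018,-0.0015,0.03,0,0,0],
    [0,-0.0018,-0.0015,0.0345,0,0,0],
    [0,-0.0018,-0.0015,0.0355,0,0,0],
    [0,-0.0018,-0.0015,0.0355,0,0,0],
    [0,-0.0018,-0.0015,0.0355,0,0,0]
  ]
}}

```text
time: 7.4
ee_pos: [0.413, 0.1817, 0.136]
tcp_rot: [0.639, 0.769, 0.0, 0.0]
force: [-1.2, -0.7, -3.5]
gripper_width: 0.023
```

>>> {"fn": "play_rows", "kwargs": {
  "motion": [
    [0,0,0,0.001,0,0,0],
    [0,0,0,0.002,0,0,0],
    [0,0,0,0.002,0,0,0],
    [0,0,0,0.002,0,0,0]
  ]
}}

```text
time: 7.8
ee_pos: [0.4129, 0.1814, 0.1338]
tcp_rot: [0.639, 0.769, 0.0, 0.0]
force: [-0.1, 0.5, -4.6]
gripper_width: 0.0226
```

>>> {"fn": "play_rows", "kwargs": {
  "motion": [
    [0,0,0,0.001,0,0,0],
    [0,0,0,0.002,0,0,0],
    [0,0,0,0.002,0,0,0],
    [0,0,0,0.002,0,0,0]
  ]
}}

```text
time: 8.2
ee_pos: [0.4128, 0.1815, 0.1317]
tcp_rot: [0.639, 0.769, -0.0, -0.0]
force: [0.0, 1.0, -3.9]
gripper_width: 0.0229
```

>>> {"fn": "play_rows", "kwargs": {
  "motion": [
    [0,0,0,0.001,0,0,0],
    [0,0,0,0.002,0,0,0],
    [0,0,0,0.002,0,0,0],
    [0,0,0,0.002,0,0,0]
  ]
}}

```text
time: 8.6
ee_pos: [0.4128, 0.1815, 0.1297]
tcp_rot: [0.639, 0.769, -0.0, -0.0]
force: [0.1, 0.3, -3.2]
gripper_width: 0.0226
```

>>> {"fn": "play_rows", "kwargs": {
  "motion": [
    [0,0,0,0.001,0,0,0],
    [0,0,0,0.0015,0,0,0],
    [0,0,0,0.0015,0,0,0]
  ]
}}

```text
time: 8.9
ee_pos: [0.413, 0.1816, 0.1284]
tcp_rot: [0.639, 0.769, 0.0, 0.0]
force: [-0.6, -0.5, -1.5]
gripper_width: 0.0229
```

>>> {"fn": "play_rows", "kwargs": {
  "motion": [
    [0,0,0,0.001,0,0,0],
    [0,0,0,0.0015,0,0,0],
    [0,0,0,0.0015,0,0,0]
  ]
}}

```text
time: 9.2
ee_pos: [0.4131, 0.1817, 0.127]
tcp_rot: [0.639, 0.769, 0.0, 0.0]
force: [-0.9, -0.7, 1.8]
gripper_width: 0.0226
```

>>> {"fn": "play_rows", "kwargs": {
  "motion": [
    [0,0,0,0.001,0,0,0],
    [0,0,0,0.0017,0,0,0],
    [0,0,0.003,0.0017,0,0,0],
    [0,0,0.009,0.0017,0,0,0],
    [0,0,0.016,0.0017,0,0,0],
    [0,0,0.023,0.0017,0,0,0]
  ]
}}

```text
time: 9.8
ee_pos: [0.4337, 0.1857, 0.1249]
tcp_rot: [0.639, 0.77, -0.002, -0.001]
force: [-6.0, -1.2, 7.7]
gripper_width: 0.0227
```

```bash
python3 d.py 10.6 .5038 .1998 .1253
```

```text
9.8 [0.4337 0.1857 0.1249] [-5.97 -1.15  7.71] 0.0227 yaw 10.62 z [-0.0033 -0.0016 -1.    ]
[0.5038, 0.1998, 0.1253] [ 0.001   0.0715 -0.0007] [-0.2   0.06  0.02]
```

>>> {"fn": "play_rows", "kwargs": {
  "motion": [
    [0,0,0.007,-0.0003,0,0,0],
    [0,0.0003,0.014,-0.0005,0,0,0],
    [0,0.0005,0.021,-0.0005,0,0,0],
    [0,0.0005,0.028,-0.0005,0,0,0],
    [0,0.0005,0.035,-0.0005,0,0,0]
  ]
}}

```text
time: 10.3
ee_pos: [0.4674, 0.1924, 0.1251]
tcp_rot: [0.639, 0.769, -0.002, -0.001]
force: [-6.9, -2.1, 7.0]
gripper_width: 0.023
```

```bash
python3 d.py 10.6 .5038 .1998 .1253
```

```text
10.3 [0.4674 0.1924 0.1251] [-6.9  -2.07  7.02] 0.023 yaw 10.61 z [-0.005  -0.0023 -1.    ]
[0.5038, 0.1998, 0.1253] [ 0.0006  0.0371 -0.0004] [-0.31  0.07  0.01]
```

>>> {"fn": "play_rows", "kwargs": {
  "motion": [
    [0,0.0003,0.007,-0.0003,0,0,0],
    [0,0.0003,0.014,-0.0004,0,0,0],
    [0,0.0005,0.021,-0.0004,0,0,0],
    [0,0.0005,0.028,-0.0004,0,0,0],
    [0,0.0005,0.035,-0.0004,0,0,0],
    [0,0.0005,0.041,-0.0004,0,0,0],
    [0,0.0005,0.043,-0.0004,0,0,0]
  ]
}}

```text
time: 11.0
ee_pos: [0.5098, 0.2008, 0.1253]
tcp_rot: [0.639, 0.769, -0.002, -0.001]
force: [-5.2, -1.9, 5.2]
gripper_width: 0.0224
```

```bash
python3 d.py 10.6 .5038 .1998 .1253
```

```text
11.0 [0.5098 0.2008 0.1253] [-5.22 -1.86  5.17] 0.0224 yaw 10.58 z [-0.0053 -0.0019 -1.    ]
[0.5038, 0.1998, 0.1253] [ 0.0001 -0.0061 -0.    ] [-0.32  0.05 -0.02]
```

>>> {"fn": "play_rows", "kwargs": {
  "motion": [
    [0,0,0,-0.012,0,0,0],
    [0,0,0,-0.025,0,0,0],
    [0,0,0,-0.03,0,0,0],
    [0,-0.005,-0.012,-0.03,0,0,0],
    [0,-0.014,-0.035,-0.03,0,0,0],
    [0,-0.024,-0.06,-0.03,0,0,0],
    [0,-0.034,-0.083,-0.03,0,0,0],
    [0,-0.04,-0.097,-0.03,0,0,0],
    [0,-0.04,-0.098,-0.03,0,0,0],
    [0,-0.04,-0.098,-0.03,0,0,0],
    [0,-0.04,-0.098,-0.03,0,0,0]
  ]
}}

```text
time: 12.1
ee_pos: [0.4236, 0.144, 0.1562]
tcp_rot: [0.639, 0.769, 0.001, 0.0]
force: [0.1, 0.3, -3.8]
gripper_width: 0.0228
```

```bash
python3 - <<'E'
from rig import vision
import cv2
im=vision.capture("scene")[:,:,::-1]; cv2.imwrite("pics/scene5.png",im); cv2.imwrite("pics/cs5.png",cv2.resize(im[120:260,250:410],None,fx=4,fy=4,interpolation=cv2.INTER_CUBIC))
E
python3 d.py 10.6 .4208 .1435 .131
```

```text
12.15 [0.4236 0.1441 0.1561] [ 0.71  0.27 -4.99] 0.0228 yaw 10.59 z [ 8.e-04  7.e-04 -1.e+00]
[0.4208, 0.1435, 0.131] [-0.0001 -0.0029  0.0251] [ 0.05 -0.03 -0.01]
```

View pics/cs5.png

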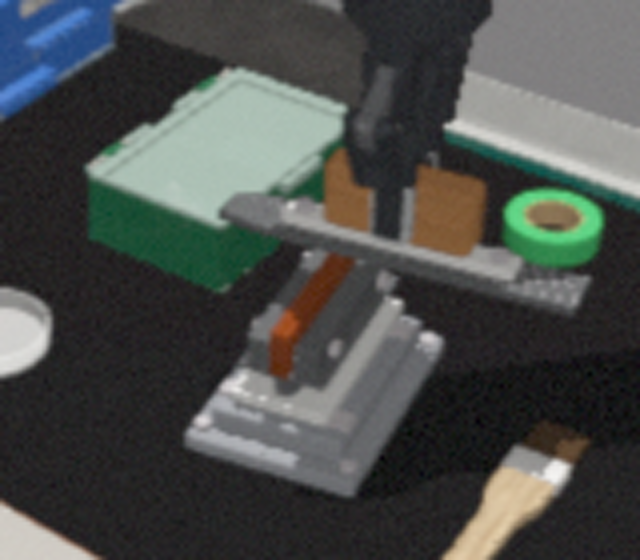

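>>> {"fn": "play_rows", "kwargs": {
  "motion": [
    [0,0,-0.002,0.008,0,0,0],
    [0,0,-0.004,0.018,0,0,0],
    [0,0,-0.004,0.025,0,0,0],
    [0,0,-0.004,0.0275,0,0,0],
    [0,0,-0.004,0.029,0,0,0],
    [0,0,-0.004,0.0302,0,0,0],
    [0,0,-0.004,0.0302,0,0,0]
  ]
}}

```text
time: 12.85
ee_pos: [0.4193, 0.1431, 0.1261]
tcp_rot: [0.639, 0.769, 0.0, 0.0]
force: [-1.2, -1.8, 4.1]
gripper_width: 0.0224
```

```bash
python3 d.py 10.6 .5112 .1605 .1253
```

```text
12.85 [0.4193 0.1431 0.1261] [-1.23 -1.81  4.09] 0.0224 yaw 10.59 z [ 8.e-04 -1.e-04 -1.e+00]
[0.5112, 0.1605, 0.1253] [0.0002 0.0935 0.0009] [ 0.04  0.02 -0.01]
```

>>> {"fn": "play_rows", "kwargs": {
  "motion": [
    [0,0,0.003,0.0005,0,0,0],
    [0,0,0.009,0.0005,0,0,0],
    [0,0,0.016,0.0005,0,0,0],
    [0,0,0.023,0.0005,0,0,0],
    [0,0,0.03,0.0005,0,0,0],
    [0,0,0.037,0.0005,0,0,0]
  ]
}}

```text
time: 13.45
ee_pos: [0.4543, 0.15, 0.1253]
tcp_rot: [0.639, 0.769, -0.001, -0.001]
force: [-6.4, -1.1, 5.5]
gripper_width: 0.0227
```

```bash
python3 d.py 10.6 .5112 .1605 .1253
```

```text
13.45 [0.4543 0.15   0.1253] [-6.39 -1.11  5.49] 0.0227 yaw 10.61 z [-2.6e-03 -9.0e-04 -1.0e+00]
[0.5112, 0.1605, 0.1253] [-0.0001  0.0579 -0.0001] [-0.15  0.02  0.01]
```

>>> {"fn": "play_rows", "kwargs": {
  "motion": [
    [0,0,0.007,0.0002,0,0,0],
    [0,0,0.014,0.0002,0,0,0],
    [0,0,0.021,0.0002,0,0,0],
    [0,0,0.028,0.0002,0,0,0],
    [0,0,0.035,0.0002,0,0,0],
    [0,0,0.042,0.0002,0,0,0],
    [0,0,0.049,0.0002,0,0,0],
    [0,0,0.056,0.0002,0,0,0],
    [0,0,0.06,0.0002,0,0,0]
  ]
}}

```text
time: 14.35
ee_pos: [0.5127, 0.1609, 0.1249]
tcp_rot: [0.639, 0.769, -0.002, -0.001]
force: [-7.1, -0.1, 6.2]
gripper_width: 0.0225
```

```bash
python3 d.py 10.6 .5112 .1605 .1253 .4282 .1042 .155
```

```text
14.35 [0.5127 0.1609 0.1249] [-7.1  -0.07  6.17] 0.0225 yaw 10.58 z [-0.0045 -0.0013 -1.    ]
[0.5112, 0.1605, 0.1253] [-0.0001 -0.0015 -0.0004] [-0.26  0.03 -0.02]
[0.4282, 0.1042, 0.155] [-0.0402 -0.0936 -0.0297] [-0.26  0.03 -0.02]
```

>>> {"fn": "play_rows", "kwargs": {
  "motion": [
    [0,0,0,-0.012,0,0,0],
    [0,0,0,-0.025,0,0,0],
    [0,0,0,-0.03,0,0,0],
    [0,-0.005,-0.012,-0.03,0,0,0],
    [0,-0.014,-0.035,-0.03,0,0,0],
    [0,-0.024,-0.06,-0.03,0,0,0],
    [0,-0.034,-0.083,-0.03,0,0,0],
    [0,-0.04,-0.096,-0.03,0,0,0],
    [0,-0.04,-0.096,-0.03,0,0,0],
    [0,-0.04,-0.096,-0.03,0,0,0],
    [0,-0.04,-0.096,-0.03,0,0,0]
  ]
}}

```text
time: 15.45
ee_pos: [0.4284, 0.1044, 0.1554]
tcp_rot: [0.639, 0.769, 0.001, 0.0]
force: [0.3, -0.2, -3.8]
gripper_width: 0.0229
```

```bash
python3 d.py 10.6 .4282 .1042 .126
```

```text
15.45 [0.4284 0.1044 0.1554] [ 0.29 -0.16 -3.84] 0.0229 yaw 10.59 z [ 0.0014  0.0011 -1.    ]
[0.4282, 0.1042, 0.126] [-0.0002 -0.0003  0.0294] [ 0.09 -0.05 -0.01]
```

>>> {"fn": "play_rows", "kwargs": {
  "motion": [
    [0,0,-0.002,0.008,0,0,0],
    [0,0,-0.002,0.018,0,0,0],
    [0,0,-0.002,0.024,0,0,0],
    [0,0,-0.002,0.0265,0,0,0],
    [0,0,-0.002,0.028,0,0,0],
    [0,0,-0.002,0.0295,0,0,0],
    [0,0,-0.002,0.0295,0,0,0]
  ]
}}

```text
time: 16.15
ee_pos: [0.4258, 0.1037, 0.126]
tcp_rot: [0.639, 0.769, 0.0, 0.0]
force: [-2.5, -0.4, 3.8]
gripper_width: 0.0225
```

```bash
python3 d.py 10.6 .5186 .1212 .1253
```

```text
16.15 [0.4258 0.1037 0.126 ] [-2.53 -0.36  3.82] 0.0225 yaw 10.6 z [ 1.1e-03  1.0e-04 -1.0e+00]
[0.5186, 0.1212, 0.1253] [0.0001 0.0944 0.0008] [0.06 0.01 0.  ]
```

>>> {"fn": "play_rows", "kwargs": {
  "motion": [
    [0,0,0.003,0.0005,0,0,0],
    [0,0,0.009,0.0005,0,0,0],
    [0,0,0.016,0.0005,0,0,0],
    [0,0,0.023,0.0005,0,0,0],
    [0,0,0.03,0.0005,0,0,0],
    [0,0,0.037,0.0005,0,0,0]
  ]
}}

```text
time: 16.75
ee_pos: [0.4601, 0.1101, 0.125]
tcp_rot: [0.639, 0.769, -0.002, -0.001]
force: [-7.1, -1.8, 8.1]
gripper_width: 0.0228
```

```bash
python3 d.py 10.6 .5186 .1212 .1253
```

```text
16.75 [0.4601 0.1101 0.125 ] [-7.12 -1.8   8.15] 0.0228 yaw 10.6 z [-0.0037 -0.0018 -1.    ]
[0.5186, 0.1212, 0.1253] [ 0.0001  0.0595 -0.0005] [-0.23  0.06  0.  ]
```

>>> {"fn": "play_rows", "kwargs": {
  "motion": [
    [0,0,0.007,-0.0003,0,0,0],
    [0,0,0.014,-0.0004,0,0,0],
    [0,0,0.021,-0.0004,0,0,0],
    [0,0,0.028,-0.0004,0,0,0],
    [0,0,0.035,-0.0004,0,0,0],
    [0,0,0.042,-0.0004,0,0,0],
    [0,0,0.049,-0.0004,0,0,0],
    [0,0,0.056,-0.0004,0,0,0],
    [0,0,0.061,-0.0004,0,0,0]
  ]
}}

```text
time: 17.65
ee_pos: [0.5198, 0.1213, 0.1252]
tcp_rot: [0.639, 0.769, -0.002, -0.001]
force: [-6.4, -1.8, 6.0]
gripper_width: 0.0226
```

```bash
python3 d.py -3.1 .52 .17 .165 .542 .371 .17
```

```text
17.65 [0.5198 0.1213 0.1252] [-6.41 -1.8   5.96] 0.0226 yaw 10.58 z [-0.0049 -0.0016 -1.    ]
[0.52, 0.17, 0.165] [ 0.0478  0.0089 -0.0399] [-0.29  0.08 13.68]
[0.542, 0.371, 0.17] [ 0.2413  0.0674 -0.0454] [-0.29  0.08 13.68]
```

>>> {"fn": "play_rows", "kwargs": {
  "motion": [
    [0,0,0,-0.012,0,0,0],
    [0,0,0,-0.028,0,0,0],
    [0,0,0,-0.042,0,0,0],
    [0,0.015,0.004,-0.046,0,0,1],
    [0,0.045,0.012,-0.046,0,0,3],
    [0,0.08,0.022,-0.046,0,0,5],
    [0,0.115,0.032,-0.046,0,0,7],
    [0,0.15,0.042,-0.046,0,0,9],
    [0,0.185,0.052,-0.046,0,0,11],
    [0,0.215,0.06,-0.046,0,0,13],
    [0,0.235,0.066,-0.046,0,0,13.68],
    [0,0.2413,0.0674,-0.046,0,0,13.68]
  ]
}}

```text
time: 18.85
ee_pos: [0.5429, 0.3744, 0.1729]
tcp_rot: [0.725, 0.689, 0.001, -0.001]
force: [-0.1, -0.2, -4.8]
gripper_width: 0.0225
```

>>> {"fn": "play_rows", "kwargs": {
  "motion": [
    [0,0,0,0,0,0,0],
    [0,0,0,0,0,0,0],
    [0,0,0,0,0,0,0]
  ]
}}

```text
time: 19.15
ee_pos: [0.5443, 0.3691, 0.1715]
tcp_rot: [0.727, 0.687, -0.0, 0.001]
force: [0.5, -0.4, -4.2]
gripper_width: 0.0227
```

```bash
python3 - <<'E'
from rig import vision
import cv2
for n in("scene","top"): cv2.imwrite(f"pics/{n}6.png",vision.capture(n)[:,:,::-1])
im=cv2.imread("pics/scene6.png"); cv2.imwrite("pics/cs6.png",cv2.resize(im[130:310,150:380],None,fx=3,fy=3,interpolation=cv2.INTER_CUBIC))
E
python3 d.py -3.1 .542 .371 .17 .542 .371 .0525
```

```text
19.25 [0.5442 0.3695 0.1715] [ 1.03 -0.93 -3.54] 0.0228 yaw -3.19 z [ 2.e-04 -8.e-04 -1.e+00]
[0.542, 0.371, 0.17] [ 0.0013 -0.0023  0.0015] [ 0.01  0.05 -0.09]
[0.542, 0.371, 0.0525] [ 0.0014 -0.0023  0.119 ] [ 0.01  0.05 -0.09]
```

View pics/cs6.png

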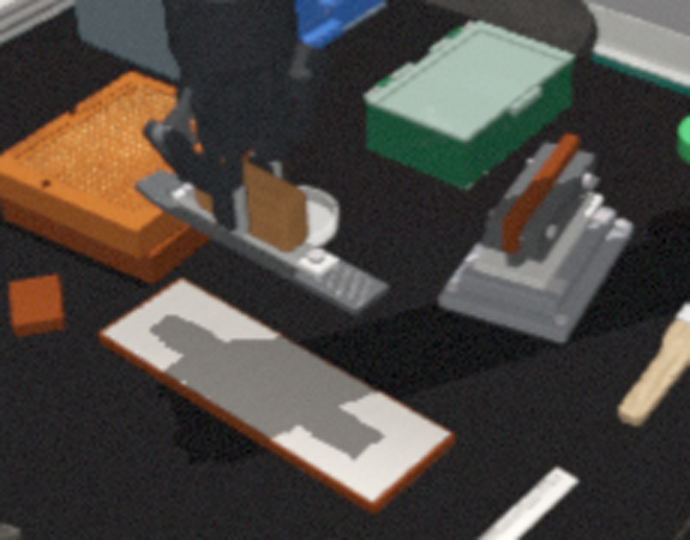

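>>> {"fn": "play_rows", "kwargs": {
  "motion": [
    [0,0.001,-0.002,0.015,0,0,0],
    [0,0.0014,-0.0023,0.04,0,0,0],
    [0,0.0014,-0.0023,0.065,0,0,0],
    [0,0.0014,-0.0023,0.09,0,0,0],
    [0,0.0014,-0.0023,0.105,0,0,0],
    [0,0.0014,-0.0023,0.112,0,0,0],
    [0,0.0014,-0.0023,0.115,0,0,0],
    [0,0.0014,-0.0023,0.116,0,0,0],
    [0,0.0014,-0.0023,0.116,0,0,0]
  ]
}}

```text
time: 20.15
ee_pos: [0.5419, 0.373, 0.0564]
tcp_rot: [0.726, 0.688, 0.001, 0.0]
force: [-0.8, -1.0, -3.4]
gripper_width: 0.0226
```

```bash
python3 d.py -3.1 .542 .371 .0525; python3 -c "
from rig import vision
import cv2
im=vision.capture('scene')[:,:,::-1]; cv2.imwrite('pics/cs7.png',cv2.resize(im[190:310,175:305],None,fx=5,fy=5,interpolation=cv2.INTER_CUBIC))"
```

```text
20.15 [0.5419 0.373  0.0564] [-0.84 -1.03 -3.42] 0.0226 yaw -3.1 z [ 0.0013  0.001  -1.    ]
[0.542, 0.371, 0.0525] [-0.002   0.0002  0.0039] [ 0.07 -0.06  0.  ]
```

View pics/cs7.png

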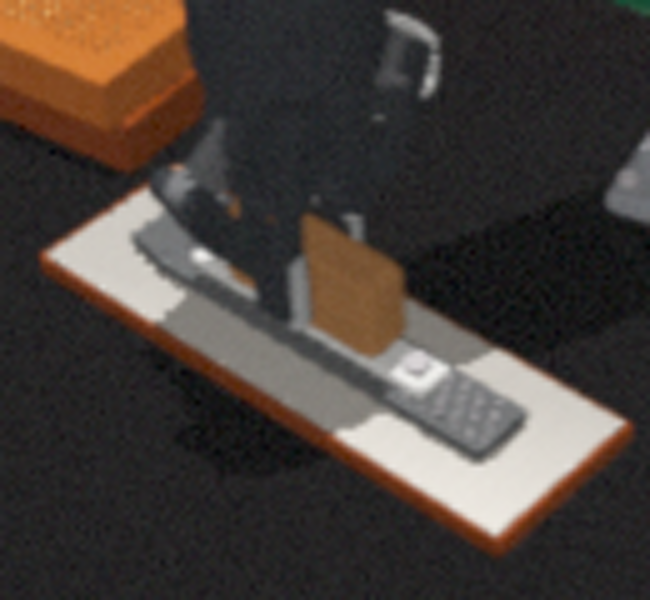

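>>> {"fn": "play_rows", "kwargs": {
  "motion": [
    [0,-0.001,0,0.001,0,0,0],
    [0,-0.0015,0,0.002,0,0,0],
    [0,-0.0015,0,0.003,0,0,0],
    [0,-0.0015,0,0.0035,0,0,0],
    [0,-0.0015,0,0.0037,0,0,0],
    [0,-0.0015,0,0.0037,0,0,0]
  ]
}}

```text
time: 20.8
ee_pos: [0.5415, 0.371, 0.0525]
tcp_rot: [0.726, 0.688, -0.0, 0.0]
force: [-1.5, -3.3, 5.3]
gripper_width: 0.0226
```

>>> {"fn": "play_rows", "kwargs": {
  "motion": [
    [0,0,0,-0.0005,0,0,0],
    [32,0,0,-0.0005,0,0,0],
    [40,0,0,-0.0005,0,0,0],
    [60,0,0,-0.0005,0,0,0],
    [80,0,0,-0.0005,0,0,0],
    [80,0,0,-0.0005,0,0,0],
    [80,0,0,-0.0005,0,0,0]
  ],
  "newtons": 20
}}

```text
time: 21.5
ee_pos: [0.5413, 0.3712, 0.0522]
tcp_rot: [0.726, 0.688, 0.0, -0.0]
force: [0.7, -0.1, -0.5]
gripper_width: 0.0686
```

>>> {"fn": "play_rows", "kwargs": {
  "motion": [
    [80,0,0,-0.01,0,0,0],
    [80,0,0,-0.03,0,0,0],
    [80,0,0,-0.055,0,0,0],
    [80,0,0,-0.08,0,0,0],
    [80,0,0,-0.11,0,0,0],
    [80,0,0,-0.14,0,0,0],
    [80,-0.03,-0.01,-0.17,0,0,0],
    [80,-0.065,-0.03,-0.19,0,0,0],
    [80,-0.105,-0.05,-0.2,0,0,0],
    [80,-0.145,-0.07,-0.2,0,0,0],
    [80,-0.185,-0.09,-0.2,0,0,0],
    [80,-0.2,-0.1,-0.2,0,0,0]
  ]
}}

```text
time: 22.7
ee_pos: [0.429, 0.1734, 0.2531]
tcp_rot: [0.727, 0.687, -0.001, 0.002]
force: [0.5, 0.7, 0.3]
gripper_width: 0.0685
```

```bash
python3 -c "
from rig import vision
import cv2
for n in('scene','top'): cv2.imwrite(f'pics/{n}8.png',vision.capture(n)[:,:,::-1])
im=cv2.imread('pics/top8.png'); cv2.imwrite('pics/ct8.png',cv2.resize(im[130:250,210:290],None,fx=5,fy=5,interpolation=cv2.INTER_CUBIC))
im=cv2.imread('pics/scene8.png'); cv2.imwrite('pics/cs8.png',cv2.resize(im[215:305,175:305],None,fx=6,fy=6,interpolation=cv2.INTER_CUBIC))"; python3 d.py -3.1
```

```text
22.8 [0.4298 0.1746 0.2535] [0.89 0.4  0.91] 0.0679 yaw -3.24 z [ 0.0022 -0.0035 -1.    ]
```

View pics/ct8.png

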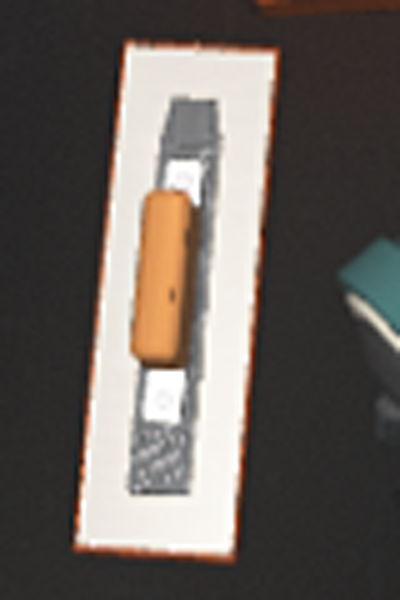

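View pics/cs8.png

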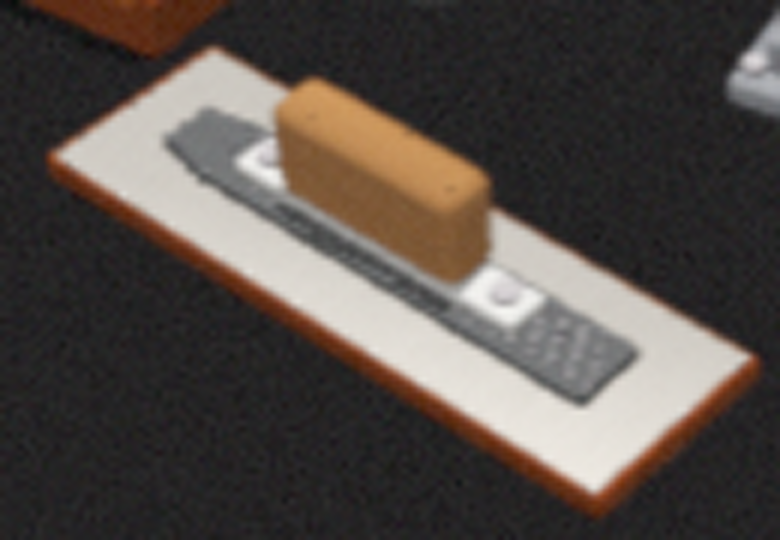

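View pics/scene8.png

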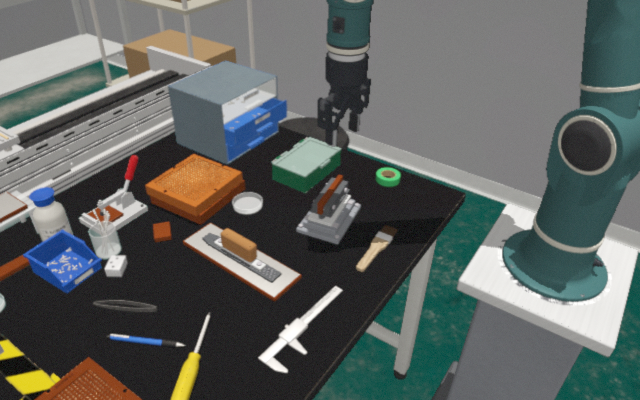

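```bash
python3 -c "
from rig import bot
print(bot.job_done())"
```

```text
the job is handed in; nothing more can be done
None
```

I filed the strip with three forward strokes (left third, middle, right third), laid the file back on the plate and handed the job in at about 23 s of the allowed 72 s.

- **Edge:** feeling for it put the strip's top edge at about 87 mm above the table.
- **Strokes:** each ran along the vise's x axis, from about 46–48 mm before the edge's centre to about 48–52 mm past it, measured at the grip. The file's heading stayed within 0.1° of my measured vise direction.
- **Pressure:** during the strokes it read about 9–12 N, allowing for the file's weight. The force reading is noisy by about 1 N. The tool leaned by up to 0.3° under load.
- **Returns:** for each one I lifted the file straight up by about 30 mm before moving it back, so it was never dragged over the edge.
- **Final pictures:** the file lies flat on the plate, toe away from the robot. Its heel is about on the plate's centreline and its toe within about 2 mm of it. The gripper is open and clear of everything. The brush, dish, caliper and tape look unmoved by eye.

I took the carriage travel only from the force readings, not from pictures. No check failed.

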